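Clamp the brake pad with the swing strap

ROBOT

A 6-joint arm with a two-finger parallel gripper is mounted at the origin on a cart in front of the work surface, level with it; the furniture and walls round the work are solid. World frame = base frame: x ahead of the robot, y to its left, z up, the work surface at z = 0. Lengths are in m, angles in rad, forces in N, time in s.
With the tool pointing down it reaches from about 0.325 to 0.775 m from the base axis. Payload 5.5 kg.
Tool frame: the origin (TCP) lies at the very end of the fingers, on their centre line; the grasp point (between the pads) lies 19 mm behind it; z points along the fingers, y is the line along which they close (so a half turn about z gives the same grasp; the last joint's range is limited). The gripper opens to 85 mm and grips with 20 to 120 N. Pads are 22 mm wide; open, the fingers measure 114 mm over their backs; the gripper's body (76 mm by 85 mm) begins 54 mm behind the grasp point. The pads swing forward as they close: fully open they stand 13 mm farther back than shut.
Start: joints at [-1.395, 0.091, 1.231, -0, 1.82, -0.057], TCP at [0.138, -0.584, 0.194] pointing down, gripper open.
Joint ranges: [-2.87, 2.87], [-0.86, 2.18], [0.17, 2.46], [-1.51, 4.65], [0.06, 2.69], [-2.65, 2.65]. Speed limits (rad/s): [2.57, 2.57, 3.01, 3.14, 3.14, 3.14].

INTERFACE

Orientations are given as a 3x3 rotation matrix whose columns are the frame's x, y, z axes.
In Python, from bench import r gives the robot as it stands.
- The arm moves only by the tool run_rows, called after "Request:" by a JSON object that holds its "api" and its "payload", one argument or row to a line. Schema: {"type":"object","properties":{"rows":{"type":"object","properties":{"steps":{"type":"array","items":{"type":"array","items":{"type":"number"},"minItems":7,"maxItems":7},"minItems":1,"maxItems":8}},"additionalProperties":false,"required":["steps"]},"force":{"type":"number"},"only":{"type":"string"},"quiet":{"type":"boolean"},"lines":{"type":"string"}},"required":["rows"],"additionalProperties":false}. rows is an object whose key "steps" holds a list of rows, 1 to 8 of them, each of 7 numbers: the opening from 0.0 (shut) to 1.0 (fully open), then dx, dy, dz in units of 5 mm, then a rotation vector rx, ry, rz in units of 0.05 rad; each row shifts and turns the commanded pose from where the row before left it, along the tool's axes as they then stand; what a row does not reach is not made up. A row lasts 1/8 s, in which the tool goes at most 0.0625 m and 0.188 rad, less where a joint would pass 70% of its speed; a pose out of reach is approached as far as the arm can. The fingers move at their own pace and stop on an object; force is the grip in N (left out, the last holds). Time passes only in rows, so rows that do not move let the fingers close. The tool returns the time, the measured TCP pose, the force, the opening and the grip force at its end. only (a regular expression) keeps the lines of the reply that match it, lines (a string "A,B") keeps lines A to B, and quiet returns only ok. Input that does not fit is refused with a message, and nothing moves.
- r.state(): the state, without advancing time (a new reading comes with each control period).
- r.get_image(name): name is "side" or "top" or "wrist"; returns a dict with "img" (384x512x3 uint8, red, green, blue), "fx", "fy", "cx", "cy" (pixels), "R" (3x3) and "t" (3): a world point X has camera coordinates R X + t. Camera axes: x right, y down, z forward; pixel columns grow to the right and rows downward; lengths in m; the calibration is good to about 2 mm. A picture is of the moment at which its call begins. There is no depth.
- r.hand_in(): hands the job in; it is judged then, once.
The state is a dict: "clock": time; "joint_pos": joint angles; "qd": joint speeds; "effort": joint torques, N m; "tcp_pos": TCP position; "orientation": TCP orientation; "ft_force": force on the tool from outside, world axes, zero at the start; "moment": the same for the moment, N m; "grip_width": opening from 0.0 (shut) to 1.0 (fully open); "grip_force": force on a finger pad.
Only numpy, scipy, OpenCV 4.12 (cv2) and the standard library are available. Lean on these libraries where they do the work, as an engineer would, in place of code of your own. Each camera call takes 0.05 s, during which the arm holds its last target. There are 200 camera calls.

TASK

Clamp the brake pad in the fixture by pushing with a fingertip: first swing the flat strap round until it lies squarely across the middle of the brake pad (not the bearing in the other nest), then push the ball-ended locking lever clockwise, seen from above, fully home against its stop so that the strap's foot presses on the pad. Do not pick anything up: leave the pad and the bearing lying in their nests, and the oil filter and the spark plug where they are.

Things in the scene. Friction and masses are not known exactly. Their poses are not given: they have to be found in the camera images.
- fixture: fixed aluminium plate 136 (x) x 190 (y) x 10 mm on the desk. Origin: centre of its underside, on the axis of the upright steel stud; z up. Two shallow nests centred at y = +58 and -58 mm (x = 0), ringed by ledges 6.5 mm high over the plate. Strap and, above it, locking lever turn about the stud's axis. The lever's hub on the stud has radius 16 mm, its top 92 mm over the desk
- strap (a joint): angle of the flat steel strap, rad, growing anticlockwise from above: 0 = pointing along the fixture's -x, 1.57 = -y, -1.57 = +y; stops at 2 and -2. Stays where left (1.3 N at its end moves it). Bar 24 mm wide, 12 thick, reaching 105 mm from the axis; underside 37, top 49 mm over the desk with the lever at 0, up to 7 mm lower with it home
- strap_end (a point): point in the middle of the strap's width and thickness, 95 mm from the stud's axis (10 mm before the strap's free end); 43 mm over the desk with the lever at 0
- foot: black rubber foot under the strap, 18 mm across, 58 mm from the stud's axis, on a spring (3 N at first, 1 N more per mm, 6 mm travel). Origin: centre of its underside, 30 mm over the desk while the lever is at 0, so about 4 mm clear of the pad
- lever (a joint): angle of the locking lever, rad: 0 = loose, arm pointing along the fixture's -y; it grows clockwise seen from above (towards the fixture's -x) to the stop at 1.8 = home. Turning it lowers the strap by 3.9 mm per rad. It stays where it is left (about 1.6 N at the ball moves it)
- lever_ball (a point): centre of the black ball, 22 mm across, at the end of the lever's round arm (11 mm thick): 64 mm from the stud's axis and 80 mm over the desk; the lever stays at this height
- brake_pad_a: loose brake pad, 116 x 54 x 16 mm, lying flat in one of the two nests with its length along the fixture's x (2 to 3 mm of play). Origin: centre of its underside, 10 mm over the desk
- bearing_a: loose ball bearing, 52 mm across, 15 mm high, lying in the other nest. Leave it. Origin: centre of its underside
- oil_filter_a: loose dark blue oil filter standing on the desk, 76 mm across, 88 mm high. Leave it. Origin: centre of its underside
- spark_plug_a: loose spark plug lying on the desk, 76 mm long, 21 mm thick. Leave it. Origin: centre of its underside

How it is judged:
On the way, in this order (a step that is already met when the one before it is completed fails the run):
1. the strap lies across the middle of the brake pad while the lever is still loose (horizontal distance between foot and brake_pad_a below 0.015 m and value of joint lever below 0.8 rad), for 0.2 s.
2. the lever is home and the foot presses on the pad (value of joint lever above 1.65 rad and contact force between foot and brake_pad_a above 2.5 N), for 0.2 s.
At the end, for the whole second after the job is handed in: strap foot within 15 mm of the pad's centre seen from above, pressing it with over 2.5 N; lever beyond 1.65 rad; pad (within 8 mm) and bearing (15 mm) flat in their nests; oil filter (upright) and spark plug within 30 mm of their start (all of step 2 and horizontal distance between foot and brake_pad_a below 0.015 m and linear speed of brake_pad_a below 0.01 m/s and angle between brake_pad_a's own z axis and vertical below 0.06 rad and height (world z) of each of brake_pad_a, bearing_a below 0.013 m and distance of brake_pad_a from where it was at the start of the episode below 0.008 m and distance of bearing_a from where it was at the start of the episode below 0.015 m and distance of each of oil_filter_a, spark_plug_a from where it was at the start of the episode below 0.03 m and angle between oil_filter_a's own z axis and vertical below 0.1 rad); the robot touches nothing.
It fails at once if the brake pad was lifted out of its nest (height (world z) of brake_pad_a above 0.02 m).
It fails at once if the bearing was lifted or clamped (height (world z) of bearing_a above 0.02 m or contact force between foot and bearing_a above 1 N).
It fails at once if the oil filter or the spark plug was lifted (height (world z) of any of oil_filter_a, spark_plug_a above 0.02 m).
It also fails if it takes over 69 s, if anything falls off the work surface, if the arm or the gripper's body presses on something with over 40 N, if the wrist force passes 120 N, or if a joint passes its speed limit or range.

## Working session

There is one attempt and no reset: what is moved stays moved. The work goes in short steps, Python scripts to look and compute and a tool call to move; the robot and the scene stay as the last step left them, time stands still between calls to the robot, and variables do not carry over. Pictures are saved under pics/ and viewed, at most 10 in all, crops included, and the job is handed in when it is done.

```bash
mkdir -p pics; ls; python3 - <<'E'
from bench import r
import cv2
for n in("top","side"):
    d=r.get_image(n); cv2.imwrite(f"pics/{n}0.png",d["img"][:,:,::-1])
    print(n,d["fx"],d["cx"],d["cy"],d["R"],d["t"])
s=r.state(); print(s["tcp_pos"],s["orientation"],s["clock"])
E
```

```text
bench.py
pics
top 485.3095843491904 260.04999930367524 193.3540779716663 [[-0.01427835 -0.99985383  0.0094047 ]
 [-0.99623828  0.01342145 -0.08561052]
 [ 0.08547178 -0.0105917  -0.99628429]] [-0.03401727  0.51574114  1.0473625 ]
side 404.374329143272 252.1359441189437 204.5678900060008 [[ 9.99632092e-01 -2.71171120e-02  5.85457536e-04]
 [-1.72680018e-02 -6.52908053e-01 -7.57240312e-01]
 [ 2.09164203e-02  7.56951608e-01 -6.53136101e-01]] [-0.48802494  0.04612402  0.90245958]
[ 0.13834007 -0.58351137  0.19314568] [[ 9.73031664e-01  2.30671359e-01 -3.25375337e-04]
 [ 2.30671572e-01 -9.73030087e-01  1.75372096e-03]
 [ 8.79332041e-05 -1.78148086e-03 -9.99998409e-01]] 0.1
```

View pics/top0.png

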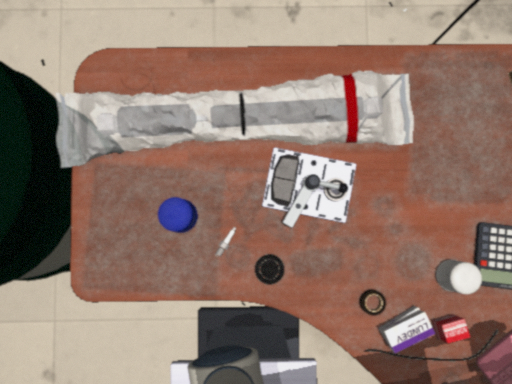

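View pics/side0.png

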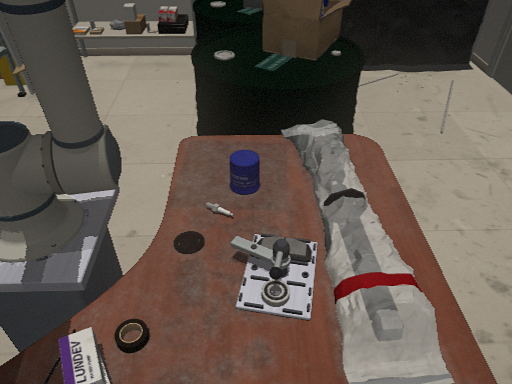

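The top view shows the fixture at about (310,186), with the pad left (+y) and the bearing right. The strap points down-left to (289,222) and the lever points right to the ball at (343,187). I'll enlarge it.

```bash
python3 - <<'E'
import cv2
a=cv2.imread("pics/top0.png")[140:240,250:370]
cv2.imwrite("pics/c1.png",cv2.resize(a,(720,600),interpolation=cv2.INTER_CUBIC))
E
```

```text
(no output)
```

View pics/c1.png

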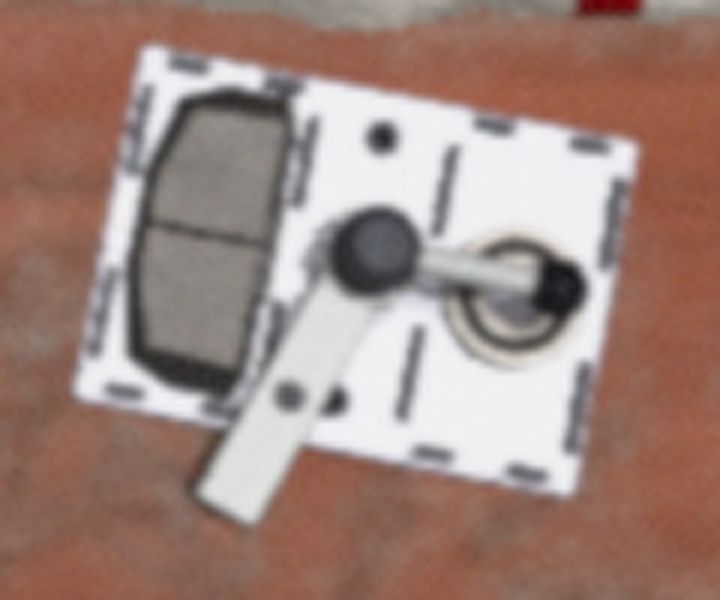

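The crop shows the plate corners at (145,47), (637,140), (573,494) and (78,398), the hub at (375,250), the ball at (560,288) and the strap's end at (230,505).

```bash
cat > h.py <<'E'
from bench import r
import numpy as np
def ray(d,u,v,z):
    R,t=np.array(d["R"]),np.array(d["t"]); c=-R.T@t
    w=R.T@np.array([(u-d["cx"])/d["fx"],(v-d["cy"])/d["fy"],1]); return c+w*(z-c[2])/w[2]
def crop(d,a,b,z): return ray(d,250+(a+.5)/6-.5,140+(b+.5)/6-.5,z)
E
python3 - <<'E'
from h import *
d=r.get_image("top")
C=np.array([crop(d,*p,.01) for p in [(145,47),(637,140),(573,494),(78,398)]])
print(C.round(4),np.linalg.norm(np.diff(C,axis=0),axis=1))
o=C.mean(0); ex=(C[0]+C[1]-C[2]-C[3]); th=np.arctan2(ex[1],ex[0]); ey=C[0]+C[3]-C[1]-C[2]; th2=np.arctan2(-ey[0],ey[1])
print("o",o,"th",th,th2)
hub=crop(d,375,250,.092); ball=crop(d,560,288,.080); tip=crop(d,230,505,.049)
v=ball-hub; print("hub",hub,"ball",ball,np.linalg.norm(v[:2]),np.arctan2(v[1],v[0])+np.pi/2)
v=tip-hub; print("tip",tip,np.linalg.norm(v[:2]),"strap",np.arctan2(-v[1],-v[0])-th)
fil=ray(d,178,214,.088);print("filter",fil,"plug",ray(d,226,242,.01))
E
```

```text
[[ 0.6195 -0.0736  0.01  ]
 [ 0.582  -0.2572  0.01  ]
 [ 0.45   -0.2293  0.01  ]
 [ 0.4882 -0.0465  0.01  ]] [0.18740092 0.13484968 0.18671098]
o [ 0.53491848 -0.15165445  0.01      ] th -0.2056208964746066 -0.2036051829388436
hub [ 0.53289046 -0.14830189  0.092     ] ball [ 0.52003912 -0.21392599  0.08      ] 0.06687061832181192 -0.1933853260868279
tip [ 0.44689207 -0.0995425   0.049     ] 0.09885950445330878 strap -0.31016538841206254
filter [0.46922802 0.12893123 0.088     ] plug [0.40944508 0.03545019 0.01      ]
```

```bash
cat >> h.py <<'E'
from scipy.spatial.transform import Rotation as Ro
O=np.array([.534,-.1505]); TH=-.204
def tgt(s_dir,rho,d,z):   # s_dir: world angle of bar; tool x = clockwise tangent
    e=np.array([np.cos(s_dir),np.sin(s_dir)]); t=np.array([e[1],-e[0]])
    return np.r_[O+rho*e-d*t,z], s_dir-np.pi/2
def go(p,yaw):
    s=r.state(); R=np.array(s["orientation"]); x=np.array([np.cos(yaw),np.sin(yaw),0]); z=np.array([0,0,-1.])
    T=np.c_[x,np.cross(z,x),z]
    print("clock",s["clock"],"tcp",np.round(s["tcp_pos"],4),"F",np.round(s["ft_force"],1))
    print("target",np.round(p,4),"tool delta",np.round(R.T@(p-np.array(s["tcp_pos"])),4),"rotvec",np.round(Ro.from_matrix(R.T@T).as_rotvec(),4))
E
python3 -c "
from h import *
go(*tgt(np.pi+TH-.31,.085,.040,.12))"
```

```text
clock 0.15 tcp [ 0.1384 -0.5836  0.1933] F [0.2 0.4 0.9]
target [ 0.4403 -0.1435  0.12  ] tool delta [ 0.3953 -0.3584  0.0739] rotvec [-1.40e-03 -7.00e-04 -8.24e-01]
```

The manual's scale: shifts go in units of 5 mm and turns go in units of 0.05 rad. Converting my numbers, 0.033 m is 6.6, -0.03 m is -6.

Request:
{"api": "run_rows", "payload": {
  "rows": {"steps":[[0, 6.6, -6, 0, 0, 0, 0], [0, 6.6, -6, 0, 0, 0, 0], [0, 6.6, -6, 0, 0, 0, 0], [0, 6.6, -6, 0, 0, 0, 0], [0, 6.6, -6, 0, 0, 0, 0], [0, 6.6, -6, 0, 0, 0, 0], [0, 6.6, -6, 0, 0, 0, 0], [0, 6.6, -6, 0, 0, 0, 0]]}
}}

```text
clock: 1.15
tcp_pos: [0.3405, -0.288, 0.1939]
orientation: [[0.973, 0.231, -0.0], [0.231, -0.973, 0.0], [-0.0, -0.0, -1.0]]
ft_force: [0.1, -0.2, -0.2]
grip_width: 0.002
grip_force: 0.0
```

Request:
{"api": "run_rows", "payload": {
  "rows": {"steps":[[0, 6.6, -6, 0, 0, 0, 0], [0, 6.6, -6, 0, 0, 0, 0], [0, 6.6, -6, 0, 0, 0, 0], [0, 6.4, -5.6, 0, 0, 0, 0], [0, 0, 0, 0, 0, 0, -3.6], [0, 0, 0, 0, 0, 0, -3.6], [0, 0, 0, 0, 0, 0, -3.6], [0, 0, 0, 0, 0, 0, -3.6]]}
}}

```text
clock: 2.15
tcp_pos: [0.44, -0.1442, 0.1939]
orientation: [[0.574, 0.819, -0.001], [0.819, -0.574, 0.0], [-0.0, -0.001, -1.0]]
ft_force: [0.3, -0.7, -0.1]
grip_width: -0.0
grip_force: 0.0
```

Request:
{"api": "run_rows", "payload": {
  "rows": {"steps":[[0, 0, 0, 0, 0, 0, -2.08], [0, 0, 0, 0, 0, 0, 0], [0, 0, 0, 0, 0, 0, 0]]}
}}

```text
clock: 2.52
tcp_pos: [0.4401, -0.1443, 0.194]
orientation: [[0.493, 0.87, -0.0], [0.87, -0.493, 0.0], [-0.0, -0.0, -1.0]]
ft_force: [1.0, -0.5, 0.0]
grip_width: 0.003
grip_force: 0.0
```

```bash
python3 - <<'E'
from h import *
import cv2
go(*tgt(np.pi+TH-.31,.085,.040,.034))
d=r.get_image("top"); cv2.imwrite("pics/top1.png",cv2.resize(d["img"][120:270,210:410,::-1],(800,600)))
E
```

```text
clock 2.525 tcp [ 0.4401 -0.1443  0.194 ] F [ 1.  -0.5  0. ]
target [ 0.4403 -0.1435  0.034 ] tool delta [ 0.0008 -0.0002  0.16  ] rotvec [-0.0003  0.0001 -0.0021]
```

View pics/top1.png

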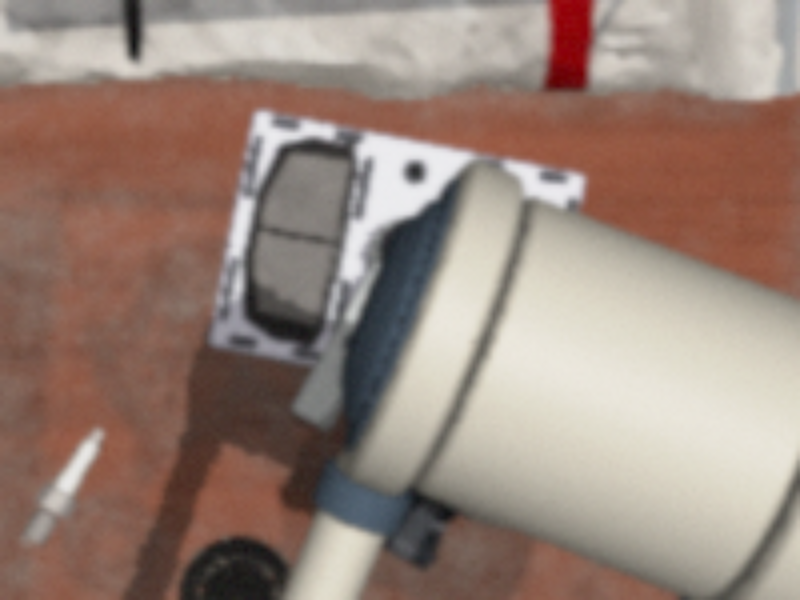

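The picture shows the wrist over the strap's −y side, with the strap's end at (320,400) still free. I'll descend beside it and sweep.

Request:
{"api": "run_rows", "payload": {
  "rows": {"steps":[[0, 0, 0, 8, 0, 0, 0], [0, 0, 0, 8, 0, 0, 0], [0, 0, 0, 8, 0, 0, 0], [0, 0, 0, 8, 0, 0, 0], [0, 0, 0, 0, 0, 0, 0], [0, 1.6, 0, 0, 0, 0, 0], [0, 1.8, 0, 0, 0, 0, 0], [0, 0, 0, 0, 0, 0, 0]]}
}}

```text
clock: 3.58
tcp_pos: [0.4498, -0.1291, 0.0358]
orientation: [[0.491, 0.871, 0.003], [0.871, -0.491, -0.001], [0.001, 0.003, -1.0]]
ft_force: [-0.6, 1.6, -0.1]
grip_width: -0.002
grip_force: 0.0
```

Request:
{"api": "run_rows", "payload": {
  "rows": {"steps":[[0, 1.3, -0.3, 0, 0, 0, 1.5], [0, 1.3, -0.3, 0, 0, 0, 1.5], [0, 1.3, -0.3, 0, 0, 0, 1.5], [0, 1.3, -0.3, 0, 0, 0, 1.5], [0, 1.3, -0.3, 0, 0, 0, 1.5], [0, 1.3, -0.3, 0, 0, 0, 1.5], [0, 1.3, -0.3, 0, 0, 0, 1.5], [0, 1.3, -0.3, 0, 0, 0, 1.5]]}
}}

```text
clock: 4.58
tcp_pos: [0.4766, -0.0846, 0.035]
orientation: [[0.898, 0.439, 0.001], [0.439, -0.898, -0.0], [0.001, 0.001, -1.0]]
ft_force: [-0.0, 0.0, 0.4]
grip_width: -0.005
grip_force: 0.0
```

```bash
python3 - <<'E'
from h import *
go(*tgt(np.pi/2+TH,.085,.023,.034))
E
```

```text
clock 4.575 tcp [ 0.4766 -0.0846  0.035 ] F [-0.   0.   0.4]
target [ 0.5287 -0.0626  0.034 ] tool delta [0.0565 0.0031 0.001 ] rotvec [ 6.000e-04 -1.100e-03  6.585e-01]
```

In the tool's units: 0.007 m is 1.4, 0.006 m is 1.2, 0.08 rad is 1.6.

Request:
{"api": "run_rows", "payload": {
  "rows": {"steps":[[0, 1.4, -0.3, 0, 0, 0, 1.6], [0, 1.4, -0.3, 0, 0, 0, 1.6], [0, 1.4, -0.3, 0, 0, 0, 1.6], [0, 1.4, -0.3, 0, 0, 0, 1.6], [0, 1.4, -0.3, 0, 0, 0, 1.6], [0, 1.4, -0.3, 0, 0, 0, 1.6], [0, 1.2, -0.3, 0, 0, 0, 1.4], [0, 0, 0, 0, 0, 0, 0]]}
}}

```text
clock: 5.58
tcp_pos: [0.5205, -0.0641, 0.0348]
orientation: [[0.996, -0.092, 0.001], [-0.092, -0.996, -0.0], [0.001, 0.0, -1.0]]
ft_force: [-0.2, -0.7, 0.4]
grip_width: 0.003
grip_force: 0.0
```

```bash
python3 - <<'E'
from h import *
import cv2
go(*tgt(np.pi/2+TH,.085,.023,.034))
d=r.get_image("top"); e=r.get_image("side")
cv2.imwrite("pics/two.png",cv2.hconcat([cv2.resize(x,(400,500)) for x in (d["img"][130:230,260:340,::-1],e["img"][210:330,220:316,::-1])]))
E
```

```text
clock 5.575 tcp [ 0.5205 -0.0641  0.0348] F [-0.2 -0.7  0.4]
target [ 0.5287 -0.0626  0.034 ] tool delta [ 0.008  -0.0023  0.0008] rotvec [ 0.0002 -0.0008  0.1118]
```

View pics/two.png

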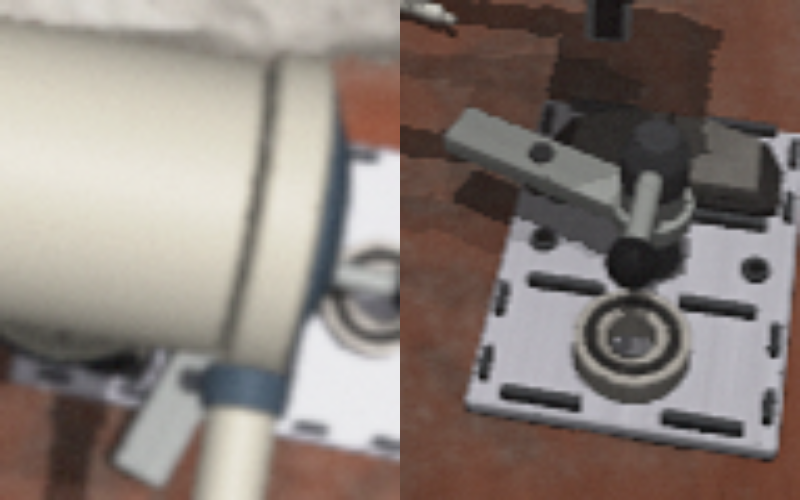

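The strap hasn't moved: in the side view it still points left, and the fingertip shows at about (270,218). I'll check whether that agrees with the reported TCP and with my estimate of the fixture.

```bash
python3 - <<'E'
from h import *
import cv2
e=r.get_image("side"); 
def pr(d,X):
    c=np.array(d["R"])@X+d["t"]; return (c[:2]/c[2]*[d["fx"],d["fy"]]+[d["cx"],d["cy"]]).round(1)
print("tcp",pr(e,np.array(r.state()["tcp_pos"])))
print("hub",pr(e,np.r_[O,.092]))
for n,s in(("tip-.31",-.31),("s-1.57",-1.57)):
    a=np.pi+TH+s; print(n,pr(e,np.r_[O+.105*np.array([np.cos(a),np.sin(a)]),.049]))
cv2.imwrite("pics/side2.png",cv2.resize(e["img"][150:330,170:410,::-1],(800,600),interpolation=cv2.INTER_CUBIC))
E
```

```text
tcp [268.2 230. ]
hub [279.4 240.4]
tip-.31 [230.6 237.7]
s-1.57 [284.8 219.2]
```

View pics/side2.png

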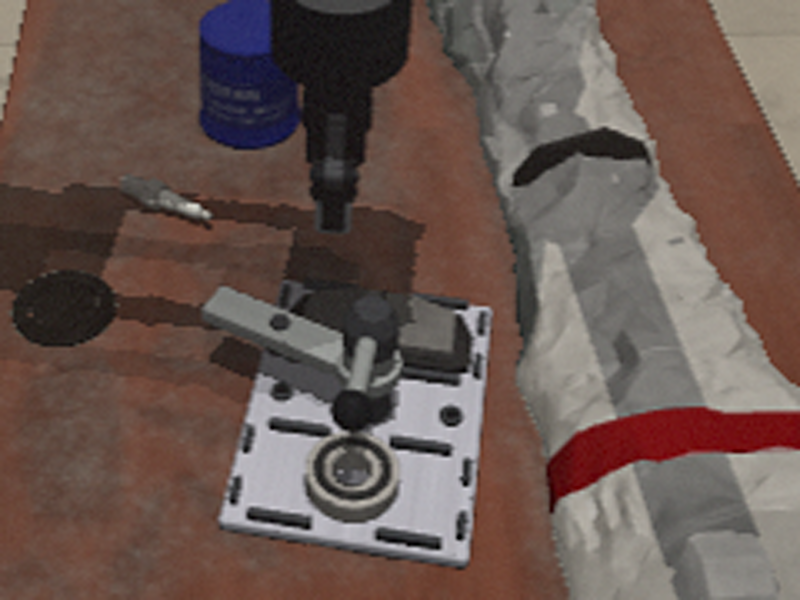

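```bash
python3 - <<'E'
from h import *
import cv2
e=r.get_image("side"); s=r.state(); print(s["tcp_pos"],s["joint_pos"],s["grip_width"])
for z in(.01,.02,.035,.05,.06,.07): print(z,ray(e,270,219,z).round(4))
w=r.get_image("wrist"); cv2.imwrite("pics/w0.png",w["img"][:,:,::-1])
R=np.array(s["orientation"]); 
c=np.array(w["R"])@s["tcp_pos"]+w["t"]; print("tcp in wrist cam",c,c[:2]/c[2]*w["fx"]+[w["cx"],w["cy"]])
E
```

```text
[ 0.51994377 -0.06425312  0.03440401] [-1.87812726e-01 -8.62704888e-02  1.69175344e+00 -1.17194638e-04
  1.53584973e+00  1.47522131e+00] 0.0021411591881890114
0.01 [ 0.528  -0.0043  0.01  ]
0.02 [ 0.5271 -0.0151  0.02  ]
0.035 [ 0.5256 -0.0312  0.035 ]
0.05 [ 0.5242 -0.0474  0.05  ]
0.06 [ 0.5233 -0.0582  0.06  ]
0.07 [ 0.5223 -0.0689  0.07  ]
tcp in wrist cam [0.00041668 0.019372   0.19337378] [264.02246635 219.99552193]
```

View pics/w0.png

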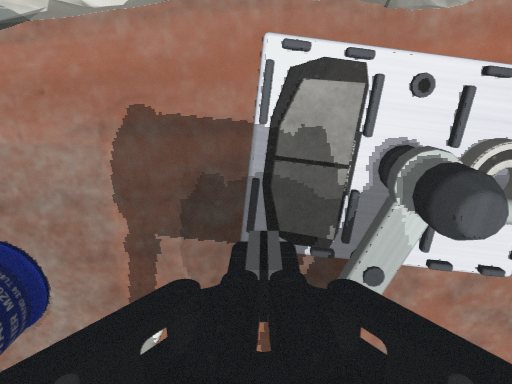

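The wrist view shows the fingertip at about (264,232), the plate corner (+x,+y) at (265,33), the nut under the strap at (373,277) and the hub top at about (465,205). I'll check these against the projections.

```bash
python3 - <<'E'
from h import *
w=r.get_image("wrist")
def pr(d,X):
    c=np.array(d["R"])@X+d["t"]; return (c[:2]/c[2]*[d["fx"],d["fy"]]+[d["cx"],d["cy"]]).round(1)
c,s=np.cos(TH),np.sin(TH)
F=lambda x,y,z:np.r_[O+[c*x-s*y,s*x+c*y],z]
print(w["fx"],w["cx"],w["cy"])
print("corner",pr(w,F(.068,.095,.01)),"hub",pr(w,F(0,0,.092)),"pad mid left end of line",pr(w,F(0,.085,.026)))
T=np.array(r.state()["tcp_pos"])
for dz in(0,.013,.02,.03,.04): print(dz,pr(w,T+[0,0,dz]),pr(w,T+[.011,0,dz]))
print("camera",(-np.array(w["R"]).T@w["t"]).round(3))
E
```

```text
334.93072231569954 263.3007602998872 186.44248233761522
corner [260.1  37.5] hub [479.2 224.7] pad mid left end of line [264.2 163.5]
0 [264. 220.] [262.2 202.1]
0.013 [264.  229.3] [262.1 210.3]
0.02 [264.  234.8] [262.  215.1]
0.03 [264.  243.5] [261.9 222.8]
0.04 [264.  253.2] [261.8 231.5]
camera [ 0.594 -0.071  0.214]
```

Both views suggest the closed fingertip really sits about 30 mm above the reported TCP, so it passed over the strap. I'll go back to the free desk beside the strap and touch down on the desk to calibrate the tip height.

```bash
sed -i 's/^O=.*; TH/O=np.array([.535,-.149]); TH/' h.py
```

Request:
{"api": "run_rows", "payload": {
  "rows": {"steps":[[0, 0, 0, -8, 0, 0, 0], [0, 0, 0, -6, 0, 0, 0], [0, 0, 0, 0, 0, 0, -3.6], [0, 0, 0, 0, 0, 0, -3.6], [0, 0, 0, 0, 0, 0, -3.6], [0, 0, 0, 0, 0, 0, -3.6], [0, 0, 0, 0, 0, 0, -3.6], [0, 0, 0, 0, 0, 0, -3.6]]}
}}

```text
clock: 6.88
tcp_pos: [0.5199, -0.0642, 0.1042]
orientation: [[0.546, 0.838, -0.0], [0.838, -0.546, -0.0], [-0.0, 0.0, -1.0]]
ft_force: [0.2, -0.3, 0.1]
grip_width: 0.001
grip_force: 0.0
```

```bash
python3 - <<'E'
from h import *
go(*tgt(np.pi+TH-.29,.085,.044,.04))
E
```

```text
clock 6.875 tcp [ 0.5199 -0.0642  0.1042] F [ 0.2 -0.3  0.1]
target [ 0.4393 -0.1474  0.04  ] tool delta [-0.1137 -0.0221  0.0642] rotvec [ 0.      0.     -0.0837]
```

In the tool's units: -0.038 m is -7.6, 0.03 m is 6, -0.084 rad is -1.68.

Request:
{"api": "run_rows", "payload": {
  "rows": {"steps":[[0, -7.6, -1.48, 0, 0, 0, 0], [0, -7.6, -1.48, 0, 0, 0, 0], [0, -7.6, -1.48, 0, 0, 0, 0], [0, 0, 0, 6, 0, 0, -1.68], [0, 0, 0, 6, 0, 0, 0], [0, 0, 0, 2.8, 0, 0, 0], [0, 0, 0, 0, 0, 0, 0]]}
}}

```text
clock: 7.75
tcp_pos: [0.4381, -0.1467, 0.0295]
orientation: [[0.479, 0.878, -0.002], [0.878, -0.479, 0.001], [-0.0, -0.002, -1.0]]
ft_force: [0.0, 0.3, -0.2]
grip_width: 0.001
grip_force: 0.0
```

Request:
{"api": "run_rows", "payload": {
  "rows": {"steps":[[0, 0, 0, 1, 0, 0, 0], [0, 0, 0, 1, 0, 0, 0], [0, 0, 0, 0, 0, 0, 0]]}
}}

```text
clock: 8.12
tcp_pos: [0.4387, -0.147, 0.0202]
orientation: [[0.479, 0.878, -0.0], [0.878, -0.479, 0.0], [-0.0, -0.0, -1.0]]
ft_force: [0.3, 0.4, -1.0]
grip_width: 0.002
grip_force: 0.0
```

```bash
python3 - <<'E'
from h import *
import cv2
go(*tgt(np.pi+TH-.29,.085,.044,.04))
e=r.get_image("side")
cv2.imwrite("pics/side3.png",cv2.resize(e["img"][190:290,190:320,::-1],(780,600),interpolation=cv2.INTER_CUBIC))
E
```

```text
clock 8.125 tcp [ 0.4387 -0.147   0.0202] F [ 0.3  0.4 -1. ]
target [ 0.4393 -0.1474  0.04  ] tool delta [-0.0001  0.0008 -0.0198] rotvec [-0.0001  0.     -0.0058]
```

View pics/side3.png

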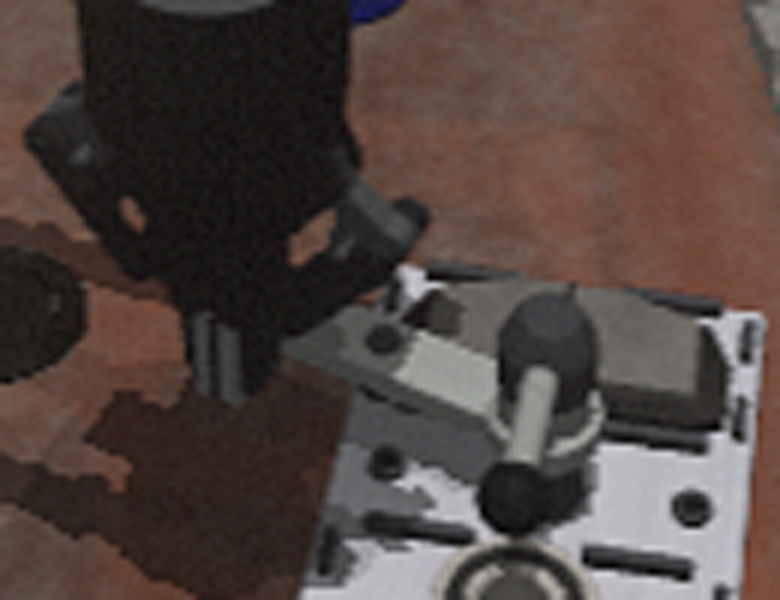

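The side view shows the finger (tip about (227,257)) beside the strap's end, on the −y side, still clear of the desk. I'll step down until it touches.

In the tool's units: 0.004 m is 0.8, -0.01 m is -2.

Request:
{"api": "run_rows", "payload": {
  "rows": {"steps":[[0, 0, -2, 0, 0, 0, 0], [0, 0, 0, 0.8, 0, 0, 0], [0, 0, 0, 0.8, 0, 0, 0], [0, 0, 0, 0, 0, 0, 0]]}
}}

```text
clock: 8.68
tcp_pos: [0.4296, -0.1421, 0.0116]
orientation: [[0.479, 0.878, -0.001], [0.878, -0.479, 0.0], [-0.0, -0.001, -1.0]]
ft_force: [0.7, -0.3, 1.2]
grip_width: -0.001
grip_force: 0.0
```

Request:
{"api": "run_rows", "payload": {
  "rows": {"steps":[[0, 0, 0, 0.6, 0, 0, 0], [0, 0, 0, 0.6, 0, 0, 0], [0, 0, 0, 0, 0, 0, 0]]},
  "only": "tcp|ft"
}}

```text
tcp_pos: [0.4296, -0.1422, 0.0058]
ft_force: [0.9, 0.3, -0.0]
```

```bash
python3 - <<'E'
from h import *
e=r.get_image("side")
c=np.array(e["R"])@r.state()["tcp_pos"]+e["t"]; print((c[:2]/c[2]*[e["fx"],e["fy"]]+[e["cx"],e["cy"]]).round(1))
E
```

```text
[224.6 268.8]
```

No contact at TCP z = 6 mm, so the tip offset is confirmed and the tip is now at about strap height. I'll push in and watch the force.

In the tool's units: 0.006 m is 1.2, 0.008 m is 1.6, 0.075 rad is 1.5.

Request:
{"api": "run_rows", "payload": {
  "rows": {"steps":[[0, 1.6, 0, 0, 0, 0, 0], [0, 1.6, 0, 0, 0, 0, 0], [0, 1.2, 0, 0, 0, 0, 0], [0, 1.2, 0, 0, 0, 0, 0], [0, 1.4, -0.3, 0, 0, 0, 1.5], [0, 1.4, -0.3, 0, 0, 0, 1.5], [0, 1.4, -0.3, 0, 0, 0, 1.5]]}
}}

```text
clock: 9.98
tcp_pos: [0.4512, -0.0976, 0.0063]
orientation: [[0.665, 0.747, 0.0], [0.747, -0.665, -0.001], [-0.0, 0.001, -1.0]]
ft_force: [-0.0, -1.3, -0.8]
grip_width: 0.002
grip_force: 0.7
```

```bash
python3 - <<'E'
from h import *
import cv2
go(*tgt(np.pi/2+TH,.095,.023,.006))
e=r.get_image("side")
cv2.imwrite("pics/side4.png",cv2.resize(e["img"][190:290,190:320,::-1],(780,600),interpolation=cv2.INTER_CUBIC))
E
```

```text
clock 9.975 tcp [ 0.4512 -0.0976  0.0063] F [-0.  -1.3 -0.8]
target [ 0.5317 -0.0513  0.006 ] tool delta [0.0881 0.0293 0.0003] rotvec [ 1.0000e-03 -0.0000e+00  1.0472e+00]
```

View pics/side4.png

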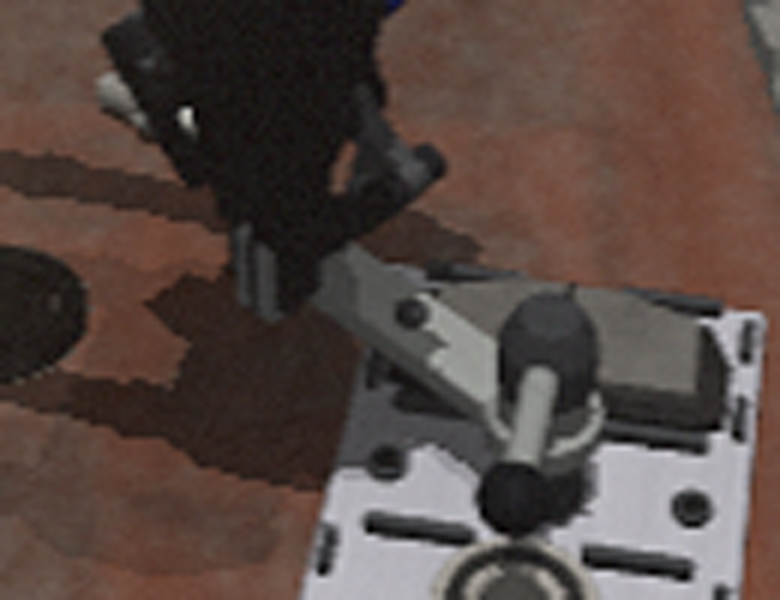

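The strap is following the finger now (its end is at crop (345,255)). I'll continue the arc.

In the tool's units: 0.0073 m is 1.46, -0.001 m is -0.2, 0.075 rad is 1.5.

Request:
{"api": "run_rows", "payload": {
  "rows": {"steps":[[0, 1.46, -0.2, 0, 0, 0, 1.5], [0, 1.46, -0.2, 0, 0, 0, 1.5], [0, 1.46, -0.2, 0, 0, 0, 1.5], [0, 1.46, -0.2, 0, 0, 0, 1.5], [0, 1.46, -0.2, 0, 0, 0, 1.5], [0, 1.46, -0.2, 0, 0, 0, 1.5]]},
  "only": "tcp|ft"
}}

```text
tcp_pos: [0.4817, -0.0664, 0.0061]
ft_force: [-0.9, -3.1, 0.2]
```

Request:
{"api": "run_rows", "payload": {
  "rows": {"steps":[[0, 1.46, -0.2, 0, 0, 0, 1.5], [0, 1.46, -0.2, 0, 0, 0, 1.5], [0, 1.46, -0.2, 0, 0, 0, 1.5], [0, 1.46, -0.2, 0, 0, 0, 1.5], [0, 1.46, -0.2, 0, 0, 0, 1.5], [0, 1.46, -0.2, 0, 0, 0, 1.5], [0, 0, 0, 0, 0, 0, 0]]},
  "only": "tcp|ft"
}}

```text
tcp_pos: [0.5231, -0.0513, 0.0061]
ft_force: [-0.5, 0.5, -0.6]
```

```bash
python3 - <<'E'
from h import *
go(*tgt(np.pi/2+TH,.095,.023,.006))
E
```

```text
clock 11.65 tcp [ 0.5231 -0.0513  0.0061] F [-0.5  0.5 -0.6]
target [ 0.5317 -0.0513  0.006 ] tool delta [ 0.0086 -0.0004  0.0001] rotvec [-0.0002  0.0002  0.1516]
```

Request:
{"api": "run_rows", "payload": {
  "rows": {"steps":[[0, 1.46, -0.2, 0, 0, 0, 1.5], [0, 0, 0, 0, 0, 0, 0], [0, -4, 0, 0, 0, 0, 0], [0, 0, 0, -10, 0, 0, 0], [0, 0, 0, -10, 0, 0, 0], [0, 0, 0, -6, 0, 0, -3.6], [0, 0, 0, 0, 0, 0, -3.6], [0, 0, 0, 0, 0, 0, -3.6]]},
  "only": "tcp|ft"
}}

```text
tcp_pos: [0.5105, -0.0484, 0.1369]
ft_force: [0.2, -0.3, 0.4]
```

Request:
{"api": "run_rows", "payload": {
  "rows": {"steps":[[0, 0, 0, 0, 0, 0, -3.6], [0, 0, 0, 0, 0, 0, -3.6], [0, 0, 0, 0, 0, 0, -3.6], [0, 0, 0, 0, 0, 0, -3.6], [0, 0, 0, 0, 0, 0, -3.6], [0, 0, 0, 0, 0, 0, -3.6], [0, 0, 0, 0, 0, 0, -3.6], [0, 0, 0, 0, 0, 0, -3.6]]},
  "only": "tcp|ft"
}}

```text
tcp_pos: [0.5102, -0.0484, 0.1362]
ft_force: [0.3, -0.5, 0.1]
```

Request:
{"api": "run_rows", "payload": {
  "rows": {"steps":[[0, 0, 0, 0, 0, 0, -3.6], [0, 0, 0, 0, 0, 0, -3.6], [0, 0, 0, 0, 0, 0, -3.6], [0, 0, 0, 0, 0, 0, -3.6], [0, 0, 0, 0, 0, 0, -3.6], [0, 0, 0, 0, 0, 0, -3.6], [0, 0, 0, 0, 0, 0, 0]]},
  "only": "tcp|ft"
}}

```text
tcp_pos: [0.5102, -0.0484, 0.1362]
ft_force: [-0.1, 0.6, -0.5]
```

```bash
python3 - <<'E'
from h import *
go(*tgt(-np.pi/2+TH,.060,.05,.12)); print(r.state()["joint_pos"])
E
```

```text
clock 14.525 tcp [ 0.5102 -0.0484  0.1362] F [-0.1  0.6 -0.5]
target [ 0.5718 -0.2179  0.12  ] tool delta [-0.0956 -0.1529  0.0162] rotvec [ 0.      0.0002 -0.0062]
[-1.60981874e-01 -1.49245991e-01  1.56881583e+00  2.99913590e-06
  1.72182361e+00 -1.52152926e+00]
```

Request:
{"api": "run_rows", "payload": {
  "rows": {"steps":[[0, -3.82, -6.12, 0, 0, 0, 0], [0, -3.82, -6.12, 0, 0, 0, 0], [0, -3.82, -6.12, 0, 0, 0, 0], [0, -3.82, -6.12, 0, 0, 0, 0], [0, -3.82, -6.12, 0, 0, 0, 0], [0, 0, 0, 0, 0, 0, 0]]},
  "only": "tcp|ft"
}}

```text
tcp_pos: [0.5716, -0.22, 0.1353]
ft_force: [0.4, 1.0, -1.1]
```

```bash
python3 - <<'E'
from h import *
import cv2
go(*tgt(-np.pi/2+TH,.060,.05,.03))
d=r.get_image("top");e=r.get_image("side")
cv2.imwrite("pics/both.png",cv2.hconcat([cv2.resize(x,(400,600),interpolation=cv2.INTER_CUBIC) for x in (d["img"][130:250,255:335,::-1],e["img"][190:310,230:310,::-1])]))
E
```

```text
clock 15.275 tcp [ 0.5716 -0.22    0.1353] F [ 0.4  1.  -1.1]
target [ 0.5718 -0.2179  0.03  ] tool delta [0.0002 0.0022 0.1053] rotvec [-0.0002 -0.0011 -0.0119]
```

View pics/both.png

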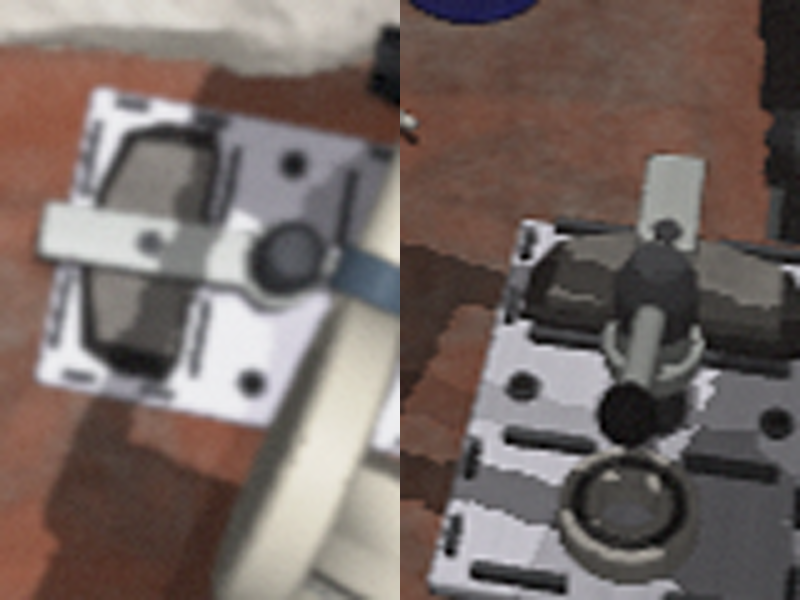

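The strap lies across the pad: the nut is at (152,241), with the pad centre at about (150,245) in the top crop. The ball is still at 0. Next I'll descend on the +x side of the ball and push the lever.

In the tool's units: 0.002 m is 0.4, 0.04 m is 8, -0.012 rad is -0.24.

Request:
{"api": "run_rows", "payload": {
  "rows": {"steps":[[0, 0, 0.4, 8, 0, 0, -0.24], [0, 0, 0, 8, 0, 0, 0], [0, 0, 0, 4.2, 0, 0, 0], [0, 0, 0, 0, 0, 0, 0], [0, 2, 0, 0, 0, 0, 0], [0, 2, 0, 0, 0, 0, 0], [0, 2, 0, 0, 0, 0, 0], [0, 0, 0, 0, 0, 0, 0]]},
  "only": "tcp|ft"
}}

```text
tcp_pos: [0.5425, -0.2102, 0.0361]
ft_force: [-0.1, 0.6, -0.3]
```

Request:
{"api": "run_rows", "payload": {
  "rows": {"steps":[[0, 1.46, -0.4, 0, 0, 0, 2.4], [0, 1.46, -0.4, 0, 0, 0, 2.4], [0, 1.46, -0.4, 0, 0, 0, 2.4], [0, 1.46, -0.4, 0, 0, 0, 2.4], [0, 0, 0, 0, 0, 0, 0]]},
  "only": "tcp|ft"
}}

```text
tcp_pos: [0.513, -0.2068, 0.0355]
ft_force: [1.0, -0.8, -0.6]
```

```bash
python3 - <<'E'
from h import *
go(*tgt(-np.pi/2+TH-1.8,.060,.020,.034))
E
```

```text
clock 17.0 tcp [ 0.513  -0.2068  0.0355] F [ 1.  -0.8 -0.6]
target [ 0.4721 -0.142   0.034 ] tool delta [0.0724 0.0249 0.0015] rotvec [5.0000e-04 3.0000e-04 1.3262e+00]
```

Request:
{"api": "run_rows", "payload": {
  "rows": {"steps":[[0, 1.46, -0.4, 0, 0, 0, 2.4], [0, 1.46, -0.4, 0, 0, 0, 2.4], [0, 1.46, -0.4, 0, 0, 0, 2.4], [0, 1.46, -0.4, 0, 0, 0, 2.4], [0, 1.46, -0.4, 0, 0, 0, 2.4], [0, 1.46, -0.4, 0, 0, 0, 2.4]]},
  "only": "tcp|ft"
}}

```text
tcp_pos: [0.4798, -0.1781, 0.0354]
ft_force: [1.4, -1.3, 0.7]
```

Request:
{"api": "run_rows", "payload": {
  "rows": {"steps":[[0, 1.46, -0.4, 0, 0, 0, 2.4], [0, 1.46, -0.4, 0, 0, 0, 2.4], [0, 1.46, -0.4, 0, 0, 0, 2.4], [0, 0, 0, 0, 0, 0, 0]]},
  "only": "tcp|ft"
}}

```text
tcp_pos: [0.4723, -0.1562, 0.0353]
ft_force: [0.8, -0.6, -1.4]
```

```bash
python3 - <<'E'
from h import *
go(*tgt(-np.pi/2+TH-1.8,.060,.020,.034))
d=r.get_image("side")
def pr(d,X):
    c=np.array(d["R"])@X+d["t"]; return (c[:2]/c[2]*[d["fx"],d["fy"]]+[d["cx"],d["cy"]]).round(1)
E
```

```text
clock 18.25 tcp [ 0.4723 -0.1562  0.0353] F [ 0.8 -0.6 -1.4]
target [ 0.4721 -0.142   0.034 ] tool delta [ 0.014  -0.0028  0.0013] rotvec [1.000e-04 2.000e-04 2.488e-01]
```

In the tool's units: 0.0073 m is 1.46, -0.002 m is -0.4, 0.12 rad is 2.4.

Request:
{"api": "run_rows", "payload": {
  "rows": {"steps":[[0, 1.46, -0.4, 0, 0, 0, 2.4], [0, 1.46, -0.4, 0, 0, 0, 2.4], [0, 0, 0, 0, 0, 0, 0]]},
  "only": "tcp|ft"
}}

```text
tcp_pos: [0.4713, -0.1453, 0.0353]
ft_force: [-1.9, -13.5, -0.9]
```

Request:
{"api": "run_rows", "payload": {
  "rows": {"steps":[[0, 0.6, 0, 0, 0, 0, 0], [0, 0.4, 0, 0, 0, 0, 0], [0, 0, 0, 0, 0, 0, 0]]},
  "only": "tcp|ft"
}}

```text
tcp_pos: [0.4714, -0.1452, 0.0353]
ft_force: [-9.2, -27.9, 1.5]
```

The force rose to 29 N with no further motion, so the lever is at its stop. I'll back off, raise clear and check the ball and strap numerically.

The manual's scale: shifts go in units of 5 mm and turns go in units of 0.05 rad. Converting my numbers, -0.05 m is -10, -0.04 m is -8.

Request:
{"api": "run_rows", "payload": {
  "rows": {"steps":[[0, -3, 0, 0, 0, 0, 0], [0, -4, 0, 0, 0, 0, 0], [0, 0, 0, -10, 0, 0, 0], [0, 0, 0, -10, 0, 0, 0], [0, -8, 0, -6, 0, 0, 0], [0, -10, 0, 0, 0, 0, 0], [0, -10, 0, 0, 0, 0, 0], [0, 0, 0, 0, 0, 0, 0]]},
  "only": "tcp|ft"
}}

```text
tcp_pos: [0.3999, -0.2982, 0.1649]
ft_force: [0.0, 0.6, 0.4]
```

```bash
python3 - <<'E'
from h import *
import cv2
for n in("side","top"):
    d=r.get_image(n); g=cv2.cvtColor(d["img"],cv2.COLOR_RGB2GRAY)
    def pr(X):
        c=np.array(d["R"])@X+d["t"]; return c[:2]/c[2]*[d["fx"],d["fy"]]+[d["cx"],d["cy"]]
    for L in(0,1.4,1.5,1.6,1.7,1.8,1.9):
        a=-np.pi/2+TH-L; e=np.array([np.cos(a),np.sin(a)])
        v=[]
        for rho in(.030,.045,.064,.080):
            u=pr(np.r_[O+rho*e,.085]).round().astype(int); v.append(int(g[u[1]-1:u[1]+2,u[0]-1:u[0]+2].mean()))
        print(n,L,u,v)
    if n=="side":print(g[225:252,240:290:2])
E
```

```text
side 0 [274 276] [44, 74, 75, 113]
side 1.4 [236 242] [133, 139, 90, 93]
side 1.5 [237 239] [166, 111, 59, 92]
side 1.6 [237 236] [171, 146, 34, 93]
side 1.7 [239 233] [153, 174, 38, 95]
side 1.8 [240 230] [120, 175, 38, 86]
side 1.9 [242 228] [82, 145, 55, 95]
[[ 89  92  93  93  97  93  99  97 101  98  91  90  97  99 101 100  95  94
   99  98 176 173 167 173 172]
 [100  98  92  87  94  94  97 102 106  95  95  95  95  95  97  89  90  91
   95 102 176 176 167 168 169]
 [ 98 102  94  94  98  90  91  98  97 104  98 101 102  94  87  89  88  87
   93 109 174 175 168 171 174]
 [ 90  98 100  98  95  95  89  95  95  97  95  96 109  99  94  92  89  88
   91 120 174 174 167 171 175]
 [ 81  90  99  89  92  94  90  96  97  95  92 104 106 102  93  90  94  97
   93 133 175 174 166 170 173]
 [ 83  88  93  91  93  90  91  94 100  90  98 100 101 102  93 100 103  98
  100 125 174 171 169 171 173]
 [ 90  96  92  83  36  40  62  96  96  91  96 102 109 102  98  98 100  95
  102 136 175 171 171 169 174]
 [ 98  97  99  46  35  35  38  84  93  92 
[... 1623 characters left out ...]
1  58  59  54]
 [ 95  93  97 100  97 141  67 120  46  48 112 112 117 116 121 115 100  57
   57  58  65  60  61  59  52]
 [ 95  89  98  98  99 120  70 103  46  54  69  93 116 118 118 115 104  50
   59  59  60  62  59  58  54]
 [ 90  90  97  93 101 102  70 105  47  52  67  64  70  67  77  98  93  48
   60  57  58  63  59  60  45]
 [ 94  92 100  97  97 128  67 107  49  52  57  57  62  61  61  65  60  40
   49  58  61  62  63  54  39]]
top 0 [350 188] [201, 213, 167, 228]
top 1.4 [312 219] [240, 244, 244, 107]
top 1.5 [308 219] [225, 244, 244, 110]
top 1.6 [304 218] [212, 223, 221, 110]
top 1.7 [300 217] [200, 199, 51, 99]
top 1.8 [297 216] [186, 178, 38, 94]
top 1.9 [293 214] [160, 151, 48, 87]
```

```bash
python3 - <<'E'
from h import *
import cv2
d=r.get_image("top"); g=cv2.cvtColor(d["img"],cv2.COLOR_RGB2GRAY)
def blob(x0,x1,y0,y1,z,th):
    ys,xs=np.nonzero(g[y0:y1,x0:x1]<th); print(len(xs)); return ray(d,xs.mean()+x0,ys.mean()+y0,z)[:2]
b=blob(290,312,201,218,.08,75); h=blob(304,322,173,191,.09,95); print(b,h)
v=b-O; v2=b-h; print("lever",[-np.pi/2+TH-(np.arctan2(q[1],q[0])-(2*np.pi if q[1]>0 else 0)) for q in(v,v2)],np.linalg.norm(v),np.linalg.norm(v2))
f=g[160:200,255:305]; n,l,s,c=cv2.connectedComponentsWithStats((f>185).astype(np.uint8)); print(s,c.round(1))
for y in range(164,196,2): print(y,g[y,258:304:2])
E
```

```text
79
121
[ 0.47577069 -0.12300287] [ 0.53287117 -0.1473677 ]
lever [np.float64(1.78040083531333), np.float64(1.7701068600748842)] 0.06468355275041997 0.0620814802886211
[[   0    0   50   40 1453]
 [  19    0    4    6   14]
 [  45    0    1    2    2]
 [   8    0   42   27  438]
 [  11   28    5   12   38]
 [  41   29    6   11   45]
 [  37   32    3    8    8]
 [   9   39    1    1    1]
 [  49   39    1    1    1]] [[22.3 19.5]
 [20.   2. ]
 [45.   0.5]
 [30.5 17.2]
 [13.8 34.4]
 [43.2 33.3]
 [38.1 35.5]
 [ 9.  39. ]
 [49.  39. ]]
164 [118 119 119 116 117 115 166 138 200 122  84 131 138 138 141 139 144 140
 140 111 106 118 181]
166 [116 118 119 114 113 120 155 139 183  73 114 134 136 133 136 138 145 147
 141 115 150 121 206]
168 [113 114 113 110 111 129 169 134 122  90 130 130 133 131 136 139 145 147
 140  99 173 135 221]
170 [112 110 108 132 149 144 223 223 110 113 142 135 137 134 135 141 140 141
 132 100 171 141 238]
172 [117 116 114 183 221 218 222 216 173 170 167 159 144 136 142 141 139 143
 123  99 162 139 239]
174 [120 123 114 201 225 225 223 225 225 224 224 222 217 210 198 17
[... 321 characters left out ...]
28 201]
182 [116 107  81  86 112 133 151 167 188 214 219 224 223 218 224 230 232 231
 230 230 227 228 197]
184 [124 117 105  98 147 151 149  66 122 122 123 127 141 164 181 207 222 225
 228 231 232 230 201]
186 [120 115 112 116 154 134 156  71 130 138 141 141 137 131 125 116 119 122
 129 162 188 205 197]
188 [121 123 117 128 160 147 191  62 131 142 136 137 140 141 140 142 136 103
 146 179 165 162 137]
190 [122 123 120 134 168 178 197  63 129 143 138 139 139 142 144 139 136  93
 160 155 236 238 174]
192 [119 115 120 141 123 200 202  56 117 141 138 137 140 139 140 143 124 116
 189 133 238 227 164]
194 [124 122 124 168 136 224 202  53 104 137 142 139 140 140 143 144 113 135
 181 165 238 187 161]
```

The lever reads about 1.78 rad, and the strap is still across the middle of the pad (nut at (284,178)). The robot is clear, so I'm handing in.

```bash
python3 -c "
from bench import r
print(r.hand_in())"
```

```text
the job is handed in; nothing more can be done
None
```

I swung the strap across the middle of the brake pad, pushed the lever to its stop (measured about 1.78 rad) and handed the job in with the arm clear; foot pressure and the judge's result were not shown to me.

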